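# Unlock the vanity pump and hold it half pressed

### The arm

A 6-joint arm with a two-finger parallel gripper is mounted at the origin on the work surface. World frame = base frame: x ahead of the robot, y to its left, z up, the work surface at z = 0. Lengths are in m, angles in rad, forces in N, time in s.
With the tool pointing down it reaches from about 0.25 to 0.725 m from the base axis. Payload 4 kg.
Tool frame: the origin (TCP) lies at the very end of the fingers, on their centre line; the grasp point (between the pads) lies 19 mm behind it; z points along the fingers, y is the line along which they close (so a half turn about z gives the same grasp; the last joint's range is limited). The gripper opens to 85 mm and grips with 20 to 120 N. Pads are 22 mm wide; open, the fingers measure 114 mm over their backs; the gripper's body (76 mm by 85 mm) begins 54 mm behind the grasp point. The pads swing forward as they close: fully open they stand 13 mm farther back than shut.
Start: joints at [-1.344, 0.241, 0.005, 1.335, 0, 1.571], TCP at [0.112, -0.487, 0.231] pointing down, gripper open.
Joint ranges: [-2.72, 2.72], [-1.05, 1.87], [-1.09, 1.28], [-1.99, 2.15], [-1.42, 1.44], [-3.14, 3.14]. Speed limits (rad/s): [2.79, 2.79, 3.14, 3.14, 3.14, 3.14].

### API

Orientations are given as a unit quaternion [x, y, z, w].
In Python, from workcell import telemetry, vision, workorder gives the robot as it stands.
- The arm moves only by the shell command python3 -m inch 'ROWS'. ROWS is JSON, a list of rows, each a list of 3 entries, a list of its own where there are three numbers: the turn, a rotation vector about the tool's x, y, z scaled (see below), then the shift along the tool's x, y, z scaled (see below), then the closure, from -1 (fully open) to 1 (shut). A call has 1 to 10 rows; each row shifts and turns the commanded pose from where the row before left it, along the tool's axes as they then stand; what a row does not reach is not made up. The controller multiplies each number of a shift by 0.3 m and each number of a turn by 360 degrees. A row lasts 1/12 s, in which the tool goes at most 41.7 mm and 7.16 degrees, less where a joint would pass 70% of its speed; a pose out of reach is approached as far as the arm can. A call with a number of a shift or a turn outside -1 to 1 is refused whole. A call with a gripper value outside its range is refused whole. The fingers move at their own pace and stop on an object; the grip force is fixed at half the most. Time passes only in rows, so rows that do not move let the fingers close. It gives the time, the measured TCP pose, the force, the opening and the grip force at its end, in the units of the state.
- telemetry.get_obs(): the state, without advancing time (a new reading comes with each control period).
- vision.camera(name): name is "scene" or "top"; returns a dict with "img" (480x640x3 uint8, red, green, blue), "fov_y" (degrees; the focal length in pixels is half the picture's height over the tangent of half this angle, whatever the lens; pixels are square), "cx", "cy" (the principal point, pixels), "D" ([k1, k2, p1, p2, k3] as OpenCV has them; the pictures are not rectified), "pose" (4x4, takes a point from camera to world coordinates). Camera axes: x right, y up, looking along -z (the intrinsics and any distortion apply to the point x, -y, -z); pixel columns grow to the right and rows downward; lengths in m; the calibration is good to about 2 mm. A picture is of the moment at which its call begins. There is no depth.
- workorder.job_done(): hands the job in; it is judged then, once.
The state is a dict: "clock": time; "joint_pos": joint angles; "joint_vel": joint speeds; "tau": joint torques, N m; "eef_pos": TCP position; "tool_rot": TCP orientation; "ft_force": force on the tool from outside, world axes, zero at the start; "ft_torque": the same for the moment, N m; "grip_width": finger opening in m; "grasp_force": force on a finger pad.
Only numpy, scipy, OpenCV 4.12 (cv2) and the standard library are available. Lean on these libraries where they do the work, as an engineer would, in place of code of your own. Each camera call takes 0.05 s, during which the arm holds its last target. There are 200 camera calls.

### The job

Pull the orange travel clip sideways off the stem of the white pump bottle and set it down, without dropping it, on the free part of the brass-rimmed tray. Then press the pump head half-way down, until the brass lower part of its stem has just sunk out of sight into the dark collar, never all the way, and finish while still holding it there, so that I can tighten the collar. Keep the bottle standing and leave the ring cone, the violet bottle and the brush holder where they are.

Things in the scene. Friction and masses are not known exactly. Their poses are not given: they have to be found in the camera images.
- bottle: White round ceramic pump bottle, loose, about 0.55 kg, 68 mm diameter, 100 mm high, with a dark steel collar on top (44 mm diameter, top 110 mm above the underside), from which the sprung stem and pump head rise. Origin: centre of the underside; z up. Its spout points along its +x; at the start the clip's tab points along its -x.
- pump (a joint): Travel of the pump head, m: 0 up, grows as the head is pressed down, stop at 0.024. A spring returns it: about 3 N at the top, 6 N at half travel (0.012, where the brass part of the stem has just sunk into the collar) and 9 N at the stop. The clip blocks it while it is on the stem.
- pump_top (a point): Centre of the flat top of the white pump head, where to press; moves with it. 153 mm above the bottle's underside when up. Head: disc 36 mm diameter, 16 mm high; its spout, a bar 12 mm wide, ends 52 mm from the axis. Below it 27 mm of stem (12 mm diameter) shows when up: the lower 12 mm brass, the rest white.
- clip: Orange rigid clip, loose, about 25 g, on the collar round the stem, under the head (1 mm play). Origin: centre of the U's underside, at the start on the stem axis. U: 26 mm high, 23 wide, 15 inside, x = -14 to 10 mm, open to its +x. Pull tab: 9 mm thick (y), 12 to 26 mm above the underside, x = -14 to -60 mm. It comes off along its own -x; after 40 mm it is clear of stem and head.
- clip_grip (a point): Middle of the pull tab of the clip, 40 mm along the clip's -x from its origin, 19 mm above its underside; to be pinched across the clip's y from above.
- clip_mid (a point): Middle of the clip's whole length, 20 mm along its -x from its origin, 13 mm above its underside.
- tray: Fixed oval glass tray, 260 mm along its x, 180 mm along its y, with a brass rim 8 mm thick, 13 mm high. Origin: centre of the underside; glass floor 5 mm above it. The ring cone stands near its +x end; the half towards its -x end is free.
- ring_cone: White ceramic ring cone, 56 mm diameter, 65 mm high, loose on the tray near its +x end; origin at the centre of its underside. Leave alone.
- violet_bottle: Violet glass bottle with a brass cap, 60 mm diameter, 138 mm high, loose; origin at the centre of its underside. Leave alone.
- brush_holder: Pale pink hard silicone holder with three makeup brushes, 80 mm diameter, 185 mm high, loose; origin at the centre of its underside. Leave alone.
Mind the look-alikes: they are no part of the job. There is more than one size of the clip; the job needs the largest.

How it is judged:
On the way, in this order (a step that is already met when the one before it is completed fails the run):
1. the clip is off the pump (horizontal distance between clip and bottle above 0.045 m), for 0.1 s.
2. the clip lies on the tray, released (x of clip_mid in the frame of tray between -0.12 and 0.12 m and y of clip_mid in the frame of tray between -0.08 and 0.08 m and z of clip_mid in the frame of tray below 0.026 m and contact force between clip and tray above 0.05 N and contact force between the fingers and clip below 0.05 N and contact force between clip and ring_cone below 0.05 N and linear speed of clip below 0.03 m/s), for 0.3 s.
3. the pump head is held half-way down (value of joint pump between 0.008 and 0.016 m and contact force between the fingers and bottle above 1.5 N), for 0.5 s.
At the end, for the whole second after the job is handed in: The fingers still hold the pump head pressed (over 1.5 N), steady at 12 mm of travel, 4 mm either way; the bottle stands upright (within 6 degrees); the clip lies still, untouched, on the tray's glass clear of the cone (its middle less than 26 mm above the vanity) (all of step 2 and all of step 3 and angle between bottle's own z axis and vertical below 0.1 rad and height (world z) of bottle below 0.008 m and velocity of joint pump between -0.01 and 0.01 m/s); the arm keeps its last pose, push and grip.
It fails at once if the pump head is pressed all the way down (beyond 20 mm) (value of joint pump above 0.02 m).
It fails at once if the pump bottle is tipped over (more than 30 degrees) (angle between bottle's own z axis and vertical above 0.52 rad).
It fails at once if the clip is dropped or thrown (falls freely faster than 0.9 m/s) (linear speed of clip above 0.9 m/s and contact force between the fingers and clip below 0.05 N).
It fails at once if the ring cone, violet bottle or brush holder is moved more than 25 mm or tipped more than 20 degrees (distance of any of ring_cone, violet_bottle, brush_holder from where it was at the start of the episode above 0.025 m or angle between any of ring_cone, violet_bottle, brush_holder's own z axis and vertical above 0.35 rad).
It also fails if it takes over 58 s, if anything falls off the work surface, if the arm or the gripper's body presses on something with over 40 N, if the wrist force passes 120 N, or if a joint passes its speed limit or range.

## Working session

There is one attempt and no reset: what is moved stays moved. The work goes in short steps, Python scripts to look and compute and a shell command to move; the robot and the scene stay as the last step left them, time stands still between calls to the robot, and variables do not carry over. Pictures are saved under pics/ and viewed, at most 10 in all, crops included, and the job is handed in when it is done.

```bash
mkdir -p pics
cat > h.py <<'E'
import numpy as np, cv2
from workcell import telemetry, vision, workorder
def cam(n,save=None):
    c=vision.camera(n)
    if save: cv2.imwrite('pics/'+save,cv2.cvtColor(c['img'],cv2.COLOR_RGB2BGR))
    return c
def K(c):
    f=240/np.tan(np.radians(c['fov_y'])/2); return np.array([[f,0,c['cx']],[0,f,c['cy']],[0,0,1.]])
def ray(c,uv):
    p=cv2.undistortPoints(np.array(uv,float).reshape(-1,1,2),K(c),np.array(c['D'],float)).reshape(-1,2)
    d=np.c_[p[:,0],-p[:,1],-np.ones(len(p))]; P=np.array(c['pose'])
    return P[:3,3], d@P[:3,:3].T
def onz(c,uv,z):
    o,d=ray(c,uv); return o+d*((z-o[2])/d[:,2])[:,None]
def proj(c,X):
    P=np.linalg.inv(np.array(c['pose'])); q=np.atleast_2d(X)@P[:3,:3].T+P[:3,3]
    q=q*[1,-1,-1]
    return cv2.projectPoints(q,np.zeros(3),np.zeros(3),K(c),np.array(c['D'],float))[0].reshape(-1,2)
E
python3 - <<'E'
from h import *
for n in('scene','top'):
    c=cam(n,n+'0.png'); print(n,c['fov_y'],c['cx'],c['cy'],c['D'],np.round(c['pose'],3).tolist())
print(telemetry.get_obs())
E
```

```text
scene 52.65079887426507 316.04187591866713 236.354538534025 [-0.09471332  0.          0.          0.          0.        ] [[-0.836, -0.337, 0.434, 0.96], [0.549, -0.502, 0.668, 0.504], [-0.007, 0.796, 0.605, 0.575], [0.0, 0.0, 0.0, 1.0]]
top 45.61259018789881 309.63974822183826 241.28811479031276 [-0.02461534  0.          0.          0.          0.        ] [[-0.013, 0.99, -0.143, 0.478], [-1.0, -0.014, -0.001, 0.009], [-0.003, 0.143, 0.99, 1.025], [0.0, 0.0, 0.0, 1.0]]
{'clock': 0.1, 'joint_pos': array([-1.34398748e+00,  2.41339355e-01,  3.86186466e-03,  1.33518484e+00,
       -3.98713334e-06,  1.57078350e+00]), 'joint_vel': array([-0.00056189, -0.00163108,  0.00303438,  0.00070415,  0.00060664,
        0.00152902]), 'tau': array([ 1.53415665e-03, -3.73138368e+01,  2.53009772e+01,  1.08665036e-02,
        1.42148278e-04, -4.94746388e-06]), 'eef_pos': array([ 0.11230793, -0.48665085,  0.23050222]), 'tool_rot': array([ 9.93575448e-01,  1.13167830e-01, -1.07554596e-04, -9.26782874e-04]), 'ft_force': array([-0.90536871, -0.21637414,  0.46764108]), 'ft_torque': array([-0.0199423 ,  0.00738525,  0.07069418]), 'grasp_force': 0.0, 'grip_width': 0.08547590394599314}
```

View pics/scene0.png

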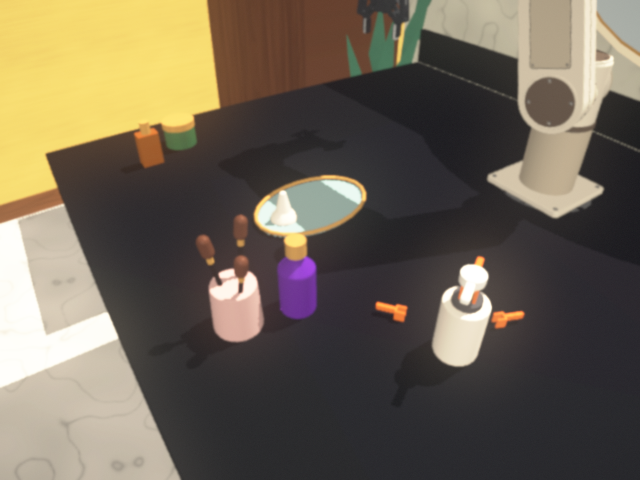

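View pics/top0.png

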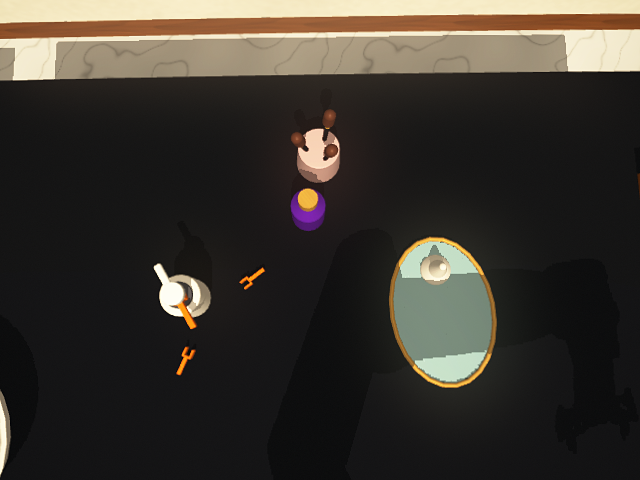

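The scene view shows the pump bottle at (462,320). The top view has three orange clips:
- (187,313) runs under the pump head and is on the stem.
- (252,278) lies loose on the vanity and is smaller.
- (187,360) lies loose on the vanity and is smaller.

The one on the stem fits the description. I'll measure and confirm it in a crop.

Run:
```python
from h import *
t=cam('top');s=cam('scene')
im=t['img'];hsv=cv2.cvtColor(im,cv2.COLOR_RGB2HSV)
cv2.imwrite('pics/crop.png',np.hstack([cv2.cvtColor(cv2.resize(a,(400,400),interpolation=cv2.INTER_CUBIC),cv2.COLOR_RGB2BGR) for a in (im[240:390,140:290],s['img'][230:370,390:530])]))
org=cv2.inRange(hsv,(5,180,120),(18,255,255))
n,l,st,ce=cv2.connectedComponentsWithStats(org)
for i in range(1,n):
    if st[i,4]<30: continue
    pts=np.argwhere(l==i)[:,::-1].astype(np.float32)
    r=cv2.minAreaRect(pts); box=cv2.boxPoints(r)
    w=onz(t,box,.136 if 280<ce[i][1]<340 and ce[i][0]<230 else .01)
    print(st[i],ce[i].round(1),np.round(w[:,:2],4).tolist())
# head disc & spout white
wh=cv2.inRange(hsv,(0,0,215),(180,60,255))[240:340,130:230]
n,l,st,ce=cv2.connectedComponentsWithStats(wh); print('white',st[1:],ce[1:]+[130,240])
# tray rim
r=cv2.inRange(hsv,(10,80,60),(30,255,255)); r[:, :380]=0;r[:230]=0;r[400:]=0;r[:,510:]=0
p=np.argwhere(r)[:,::-1]; w=onz(t,p,.013)[:,:2]
h=cv2.convexHull(w.astype(np.float32)*1000); e=cv2.fitEllipse(h);print('tray',e)
print('cone',onz(t,[[435,268]],.06), 'violet cap',onz(t,[[308,199]],.138),'brush',onz(t,[[319,148]],.09))
```

```text
[ 477   14  163   16 1830] [571.9  21.7] [[1.0579, -0.3167], [1.0594, -0.6314], [1.0291, -0.6284], [1.0278, -0.3152]]
[  0  24  23  14 124] [ 6.1 32.1] [[1.0285, 0.598], [1.0554, 0.6], [1.0542, 0.557], [1.0274, 0.5552]]
[98 35 31  1 31] [113.  35.] [[1.0268, 0.3507], [1.0268, 0.3507], [1.028, 0.4083], [1.028, 0.4083]]
[46 36 34  1 34] [62.5 36. ] [[1.0268, 0.4449], [1.0268, 0.4449], [1.0283, 0.5087], [1.0283, 0.5087]]
[299 203  18   8  47] [307.8 207.1] [[0.6948, 0.0278], [0.6943, -0.003], [0.6814, -0.0028], [0.6818, 0.0279]]
[399 237  34  25  51] [412.5 246.9] [[0.595, -0.144], [0.6376, -0.205], [0.6291, -0.2107], [0.5865, -0.1498]]
[389 263 102 122 477] [411.8 329.8] [[0.504, -0.067], [0.583, -0.1479], [0.4174, -0.3085], [0.3418, -0.2275]]
[239 267  26  23 146] [251.3 278. ] [[0.5541, 0.137], [0.5831, 0.0976], [0.5681, 0.0865], [0.5391, 0.1258]]
[486 286  10  40  98] [491.4 305.5] [[0.5396, -0.3028], [0.5408, -0.3102], [0.4714, -0.3191], [0.4702, -0.3118]]
[177 295  19  34 189] [186.7 313.9] [[0.5196, 0.2198], [0.5246, 0.2021], [0.4752, 0.1867], [0.4703, 0.2042]]
[176 347  19  28 158] [184.5 359.3] [[0.398, 0.2523], [0.4425, 0.2302], [0.434, 0.2132], [0.3896, 0.2354]]
white [[ 24  24  30  52 739]
 [ 61  39   9  27 152]
 [ 57  66   5   7  20]] [[169.04465494 292.25439783]
 [195.20394737 291.73026316]
 [189.05       309.15      ]]
tray ((497.27899169921875, -222.92149353027344), (186.3976593017578, 267.93463134765625), 97.81725311279297)
cone [[ 0.56838265 -0.20268937  0.06      ]] violet cap [[0.67369183 0.01104955 0.138     ]] brush [[ 0.7723584  -0.00862191  0.09      ]]
```

View pics/crop.png

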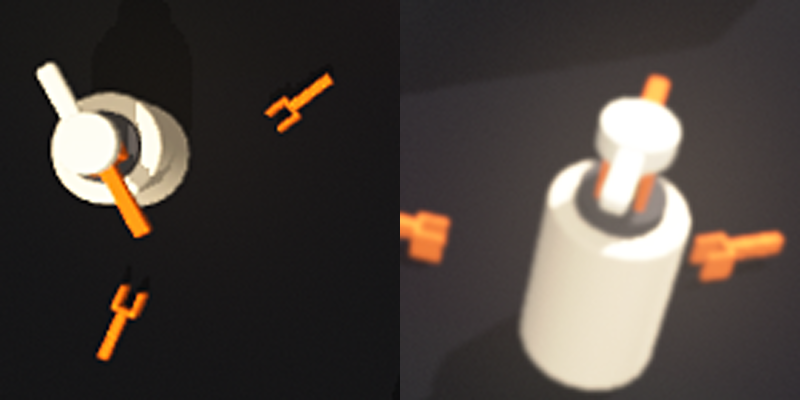

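The crop confirms it. The clip on the stem, with its tab end near top pixel (193,326), is the larger one, and the two on the vanity are smaller copies. Next I'll work out the bottle axis and tab direction.

Run:
```python
from h import *
t=cam('top');s=cam('scene')
im=t['img'];hsv=cv2.cvtColor(im,cv2.COLOR_RGB2HSV)
wh=cv2.inRange(hsv,(0,0,215),(180,60,255)); m=np.zeros_like(wh); m[264:316,154:184]=wh[264:316,154:184]
op=cv2.morphologyEx(m,cv2.MORPH_OPEN,cv2.getStructuringElement(cv2.MORPH_ELLIPSE,(15,15)))
c,_=max([cv2.minEnclosingCircle(k) for k in cv2.findContours(op,cv2.RETR_EXTERNAL,2)[0]],key=lambda a:a[1])
print('disc',c,_); H=onz(t,[c],.153)[0]; 
sp=onz(t,[[156.9,265.5]],.15)[0]
org=cv2.inRange(hsv,(5,150,90),(20,255,255)); 
p=np.argwhere(org)[:,::-1]; p=p[(p[:,0]>174)&(p[:,0]<200)&(p[:,1]>304)&(p[:,1]<335)]
w=onz(t,p,.136)[:,:2]; vx,vy,x0,y0=cv2.fitLine(w.astype(np.float32),2,0,.01,.01).ravel()
d=np.array([vx,vy]); d*=-np.sign(d@[1,1])
pr=(w-H[:2])@d; print('H',H,'spout',sp,'tabdir',d,np.degrees(np.arctan2(d[1],d[0])),'spoutdir',np.degrees(np.arctan2(*(sp-H)[[1,0]])),'extent',pr.min(),pr.max())
n=np.array([-d[1],d[0]]); print('offset of tab line vs H',(np.array([x0,y0])-H[:2])@n)
print('tabline at 40', H[:2]+d*40e-3, np.array([x0,y0])+d*(.04-(np.array([x0,y0])-H[:2])@d))
print('scene proj of H (z .153):',proj(s,H),' base',proj(s,[H[0],H[1],0]), 'clip tab end', proj(s,[*(H[:2]+d*.06),.136]))
hs=cv2.cvtColor(s['img'],cv2.COLOR_RGB2HSV);o=cv2.inRange(hs,(3,150,90),(20,255,255));q=np.argwhere(o)[:,::-1];q=q[(abs(q[:,0]-478)<12)&(q[:,1]<268)&(q[:,1]>245)];print('scene tab',q.min(0),q.max(0),q[q[:,1]<q[:,1].min()+2].mean(0))
```

```text
disc (170.180419921875, 293.5618591308594) 12.669473648071289
H [0.52606085 0.22326335 0.153     ] spout [0.56967691 0.24545606 0.15      ] tabdir [-0.84750384 -0.53078926] -147.9412 spoutdir 26.96789004291351 extent 0.016246532161372992 0.06196571721143307
offset of tab line vs H 0.0008707097972198083
tabline at 40 [0.4921607  0.20203178] [0.49262286 0.20129385]
scene proj of H (z .153): [[476.53834399 273.00324837]]  base [[456.44770721 348.8206501 ]] clip tab end [[481.51827973 256.38955701]]
scene tab [475 256] [484 265] [479.81818182 256.63636364]
```

```bash
cat >> h.py <<'E'
from scipy.spatial.transform import Rotation as R
def plan(tgt,yaw=None):
    o=telemetry.get_obs(); r=R.from_quat(o['tool_rot']); M=r.as_matrix()
    s=M.T@(np.array(tgt)-o['eef_pos'])/.3
    print('shift units',s.round(4),'rows>=',np.ceil(np.abs(np.linalg.norm(s))*.3/.036))
    if yaw is not None:
        y=np.radians(yaw); G=np.c_[[np.cos(y),np.sin(y),0],[np.sin(y),-np.cos(y),0],[0,0,-1]]
        tv=np.degrees((r.inv()*R.from_matrix(G)).as_rotvec())/360; print('turn units',tv.round(4),'rows>=',np.ceil(np.linalg.norm(tv)*360/7))
    print('pos',o['eef_pos'].round(4),'j',o['joint_pos'].round(2),'F',o['ft_force'].round(2),'w',o['grip_width'],o['grasp_force'],'t',o['clock'])
E
python3 - <<'E'
from h import *
d=np.array([-.857,-.515]); g=np.array([.4926,.2013])+.003*d; print(g)
plan([g[0],g[1],.231],31)
E
```

```text
[0.490029 0.199755]
shift units [ 1.7413e+00 -1.9475e+00  1.4000e-03] rows>= 22.0
turn units [-0.0001 -0.     -0.05  ] rows>= 3.0
pos [ 0.1124 -0.487   0.231 ] j [-1.34  0.24  0.    1.34  0.    1.57] F [-0.33  0.09  0.2 ] w 0.08533593466906823 0.0 t 0.3
```

```bash
python3 -m inch '[[[0,0,0],[0.079,-0.0885,0],-0.2],[[0,0,0],[0.079,-0.0885,0],-0.2],[[0,0,0],[0.079,-0.0885,0],-0.2],[[0,0,0],[0.079,-0.0885,0],-0.2],[[0,0,0],[0.079,-0.0885,0],-0.2],[[0,0,0],[0.079,-0.0885,0],-0.2],[[0,0,0],[0.079,-0.0885,0],-0.2],[[0,0,0],[0.079,-0.0885,0],-0.2],[[0,0,0],[0.079,-0.0885,0],-0.2],[[0,0,0],[0.079,-0.0885,0],-0.2]]'
python3 -m inch '[[[0,0,0],[0.079,-0.0885,0],-0.2],[[0,0,0],[0.079,-0.0885,0],-0.2],[[0,0,0],[0.079,-0.0885,0],-0.2],[[0,0,0],[0.079,-0.0885,0],-0.2],[[0,0,0],[0.079,-0.0885,0],-0.2],[[0,0,0],[0.079,-0.0885,0],-0.2],[[0,0,0],[0.079,-0.0885,0],-0.2],[[0,0,0],[0.079,-0.0885,0],-0.2],[[0,0,0],[0.079,-0.0885,0],-0.2],[[0,0,0],[0.079,-0.0885,0],-0.2]]'
python3 -m inch '[[[0,0,0],[0.079,-0.0885,0],-0.2],[[0,0,0],[0.079,-0.0885,0],-0.2],[[0,0,-0.0167],[0,0,0],-0.2],[[0,0,-0.0167],[0,0,0],-0.2],[[0,0,-0.0167],[0,0,0],-0.2],[[0,0,0],[0,0,0],-0.2],[[0,0,0],[0,0,0],-0.2]]'
python3 -c "
from h import *
plan([.490,.1998,.112],31)"
```

```text
clock: 1.13
eef_pos: [0.284, -0.1737, 0.2315]
tool_rot: [0.994, 0.113, 0.0, 0.0]
ft_force: [0.7, -0.4, 0.5]
grip_width: 0.0513
grasp_force: 0.0
clock: 1.97
eef_pos: [0.459, 0.1237, 0.2313]
tool_rot: [0.992, 0.128, -0.001, -0.007]
ft_force: [0.4, -0.1, -0.1]
grip_width: 0.051
grasp_force: 0.0
clock: 2.55
eef_pos: [0.4984, 0.1581, 0.2322]
tool_rot: [0.955, 0.295, -0.0, -0.018]
ft_force: [-0.2, 0.0, 0.7]
grip_width: 0.0512
grasp_force: 0.0
shift units [ 0.0513 -0.1169  0.4055] rows>= 4.0
turn units [-0.0054 -0.0015  0.0094] rows>= 1.0
pos [0.4984 0.1581 0.2322] j [0.29 0.29 0.07 1.35 0.04 2.83] F [-0.25  0.03  0.7 ] w 0.051219834362781796 0.0 t 2.55
```

```bash
python3 -m inch '[[[-0.0054,-0.0015,0.0094],[0,0,0],-0.2],[[0,0,0],[0.025,-0.0585,0.05],-0.2],[[0,0,0],[0.025,-0.0585,0.05],-0.2],[[0,0,0],[0,0,0],-0.2],[[0,0,0],[0,0,0],-0.2]]'
python3 -c "
from h import *
plan([.490,.1998,.112],31)
cam('scene','scene1.png')"
```

```text
clock: 2.97
eef_pos: [0.4922, 0.1961, 0.2016]
tool_rot: [0.963, 0.268, -0.001, 0.0]
ft_force: [0.0, 0.2, 0.5]
grip_width: 0.0511
grasp_force: 0.0
shift units [ 0.0006 -0.0144  0.2987] rows>= 3.0
turn units [0.     0.0003 0.0004] rows>= 1.0
pos [0.4922 0.1961 0.2016] j [ 0.38  0.32  0.03  1.29 -0.    2.98] F [0.03 0.15 0.47] w 0.051100312355954185 0.0 t 2.9667
```

View pics/scene1.png

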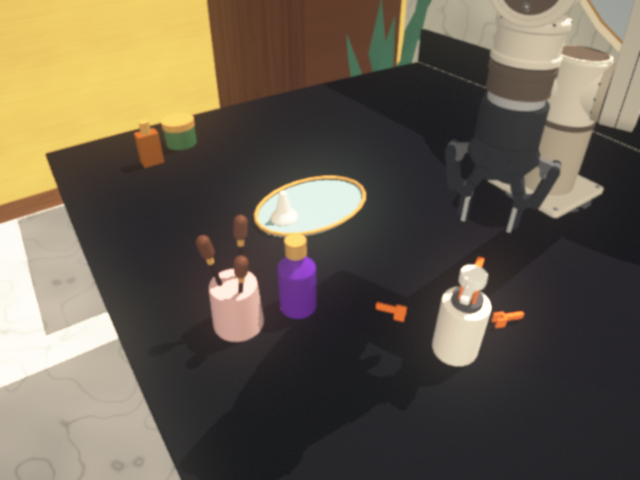

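The fingers straddle the tab line, with tips at (464,218) and (515,227) and the tab end at (480,262), so I'll descend and close.

```bash
python3 -m inch '[[[0,0,0],[0,-0.0144,0.07],-0.2],[[0,0,0],[0,0,0.08],-0.2],[[0,0,0],[0,0,0.08],-0.2],[[0,0,0],[0,0,0.065],-0.2],[[0,0,0],[0,0,0],-0.2],[[0,0,0],[0,0,0],-0.2]]'
python3 -c "
from h import *
plan([.490,.1998,.112],31)
s=cam('scene');t=cam('top')
cv2.imwrite('pics/c2.png',np.hstack([cv2.cvtColor(cv2.resize(a,(400,400),interpolation=cv2.INTER_CUBIC),cv2.COLOR_RGB2BGR) for a in (t['img'][240:360,130:250],s['img'][190:330,410:550])]))"
```

```text
clock: 3.52
eef_pos: [0.4908, 0.1987, 0.114]
tool_rot: [0.964, 0.268, -0.001, 0.0]
ft_force: [-0.6, -0.2, 0.8]
grip_width: 0.0515
grasp_force: 0.0
shift units [-0.0004 -0.0045  0.0067] rows>= 1.0
turn units [0.     0.0002 0.0001] rows>= 1.0
pos [0.4908 0.1987 0.114 ] j [ 0.38  0.38 -0.12  1.07 -0.    2.98] F [-0.59 -0.24  0.77] w 0.051519678831198956 0.0 t 3.5167
```

View pics/c2.png

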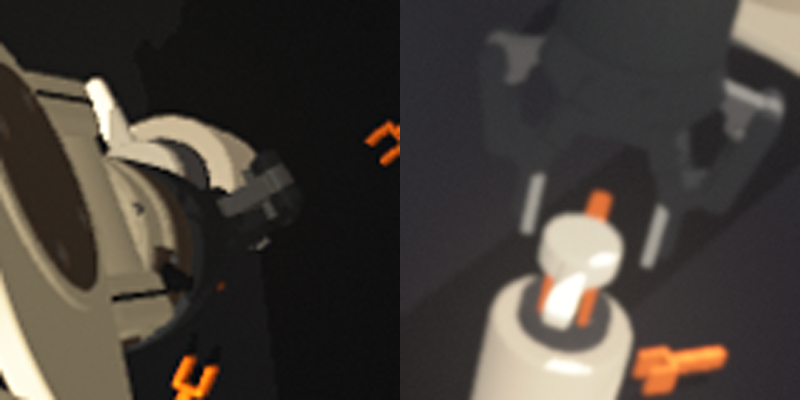

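The tab at (620,205) is centred between the fingers in the right half of the crop, so I'll close.

```bash
python3 -m inch '[[[0,0,0],[0,-0.003,0.005],0.2],[[0,0,0],[0,0,0],0.5],[[0,0,0],[0,0,0],0.7],[[0,0,0],[0,0,0],1],[[0,0,0],[0,0,0],1],[[0,0,0],[0,0,0],1],[[0,0,0],[0,0,0],1],[[0,0,0],[0,0,0],1]]'
```

```text
clock: 4.28
eef_pos: [0.4912, 0.2002, 0.1132]
tool_rot: [0.963, 0.268, 0.001, 0.0]
ft_force: [0.5, -2.1, 6.4]
grip_width: 0.0078
grasp_force: 60.8
```

```bash
python3 -m inch '[[[0,0,0],[0,0,-0.003],1],[[0,0,0],[0,0,0],1]]'
python3 -m inch '[[[0,0,0],[-0.015,0,0],1],[[0,0,0],[-0.015,0,0],1],[[0,0,0],[-0.015,0,0],1]]'
```

```text
clock: 4.45
eef_pos: [0.4908, 0.2004, 0.1134]
tool_rot: [0.963, 0.268, 0.0, 0.0]
ft_force: [2.0, -1.3, 2.3]
grip_width: 0.0079
grasp_force: 60.5
clock: 4.7
eef_pos: [0.4792, 0.1938, 0.1137]
tool_rot: [0.963, 0.269, 0.001, -0.0]
ft_force: [0.7, 0.1, 0.8]
grip_width: 0.0077
grasp_force: 60.1
```

Forces are low and it slides freely, so I'll keep pulling.

```bash
python3 -m inch '[[[0,0,0],[-0.025,0,0],1],[[0,0,0],[-0.025,0,0],1],[[0,0,0],[-0.025,0,0],1],[[0,0,0],[-0.025,0,0],1],[[0,0,0],[-0.025,0,0],1],[[0,0,0],[-0.025,0,0],1],[[0,0,0],[-0.025,0,0],1],[[0,0,0],[-0.025,0,0],1],[[0,0,0],[0,0,0],1],[[0,0,0],[0,0,0],1]]'
python3 - <<'E'
from h import *
s=cam('scene');t=cam('top')
cv2.imwrite('pics/c3.png',np.hstack([cv2.cvtColor(cv2.resize(a,(400,400),interpolation=cv2.INTER_CUBIC),cv2.COLOR_RGB2BGR) for a in (t['img'][230:390,130:290],s['img'][190:370,380:560])]))
plan([.45,-.10,.231],31)
E
```

```text
clock: 5.53
eef_pos: [0.4273, 0.1622, 0.1134]
tool_rot: [0.963, 0.268, 0.0, 0.0]
ft_force: [0.5, -0.0, -0.3]
grip_width: 0.0076
grasp_force: 60.2
shift units [-0.3894  0.7871 -0.392 ] rows>= 9.0
turn units [ 0.     -0.0002  0.0004] rows>= 1.0
pos [0.428  0.1625 0.1135] j [ 0.36  0.25 -0.31  1.01 -0.    2.96] F [ 0.64 -0.57  0.69] w 0.007924368033654167 60.198386907577515 t 5.6333
```

View pics/c3.png

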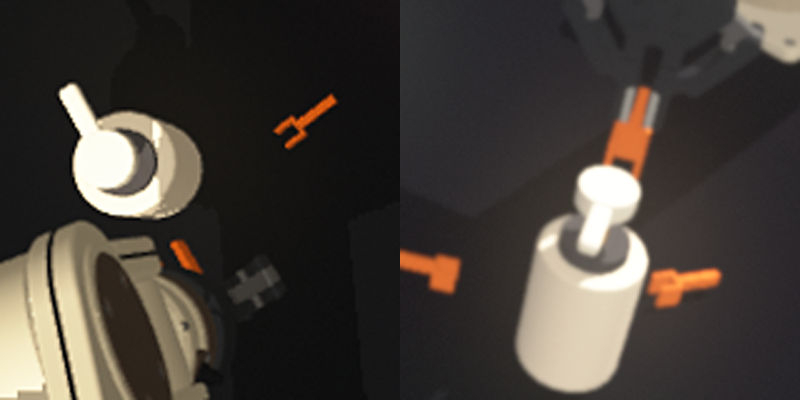

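The clip is off and still held, with the bottle standing. I'll go up first, then over to the tray's free half at the grip target (0.428, -0.242).

```bash
python3 -m inch '[[[0,0,0],[0,0,-0.08],1],[[0,0,0],[0,0,-0.1],1],[[0,0,0],[0,0,-0.1],1],[[0,0,0],[0,0,0],1]]'
python3 -c "
from h import *
plan([.428,-.242,.2],31)"
```

```text
clock: 5.97
eef_pos: [0.4314, 0.1639, 0.2031]
tool_rot: [0.963, 0.268, 0.006, -0.0]
ft_force: [1.3, 0.5, -0.2]
grip_width: 0.0078
grasp_force: 60.1
shift units [-0.7098  1.1521  0.0048] rows>= 12.0
turn units [ 0.0003 -0.0018  0.0004] rows>= 1.0
pos [0.4314 0.1639 0.2031] j [ 0.36  0.17 -0.16  1.23 -0.    2.96] F [ 1.3   0.51 -0.17] w 0.007817939876801247 60.12823462486267 t 5.9667
```

```bash
python3 -m inch '[[[0,0,0],[-0.05,0.08,0],1],[[0,0,0],[-0.055,0.09,0],1],[[0,0,0],[-0.055,0.09,0],1],[[0,0,0],[-0.055,0.09,0],1],[[0,0,0],[-0.055,0.09,0],1],[[0,0,0],[-0.055,0.09,0],1],[[0,0,0],[-0.055,0.09,0],1],[[0,0,0],[-0.055,0.09,0],1],[[0,0,0],[-0.055,0.09,0],1],[[0,0,0],[-0.055,0.09,0],1]]'
python3 -m inch '[[[0,0,0],[-0.055,0.09,0],1],[[0,0,0],[-0.055,0.09,0],1],[[0,0,0],[-0.055,0.09,0],1],[[0,0,0],[0,0,0],1],[[0,0,0],[0,0,0],1],[[0,0,0],[0,0,0],1]]'
python3 -c "
from h import *
plan([.428,-.242,.03],31)"
```

```text
clock: 6.8
eef_pos: [0.4258, -0.1524, 0.1971]
tool_rot: [0.963, 0.268, 0.0, 0.0]
ft_force: [0.4, 0.8, -0.7]
grip_width: 0.0078
grasp_force: 60.1
clock: 7.3
eef_pos: [0.425, -0.2453, 0.1968]
tool_rot: [0.963, 0.268, -0.0, -0.001]
ft_force: [-0.1, 0.8, 0.1]
grip_width: 0.0078
grasp_force: 60.1
shift units [ 0.0142 -0.0038  0.5559] rows>= 5.0
turn units [-0.0002 -0.      0.0003] rows>= 1.0
pos [ 0.425  -0.2453  0.1968] j [-0.52  0.24 -0.09  1.25  0.    2.07] F [-0.05  0.75  0.08] w 0.007768068023425401 60.068392753601074 t 7.3
```

```bash
python3 -m inch '[[[0,0,0],[0.014,-0.004,0.08],1],[[0,0,0],[0,0,0.1],1],[[0,0,0],[0,0,0.1],1],[[0,0,0],[0,0,0.1],1],[[0,0,0],[0,0,0.09],1],[[0,0,0],[0,0,0.07],1],[[0,0,0],[0,0,0],1],[[0,0,0],[0,0,0],1]]'
python3 - <<'E'
from h import *
s=cam('scene');t=cam('top')
cv2.imwrite('pics/c4.png',np.hstack([cv2.cvtColor(cv2.resize(a,(400,400),interpolation=cv2.INTER_CUBIC),cv2.COLOR_RGB2BGR) for a in (t['img'][230:400,370:540],s['img'][140:270,240:370])]))
plan([.428,-.242,.0095],31)
E
```

```text
clock: 7.97
eef_pos: [0.4274, -0.2407, 0.0346]
tool_rot: [0.963, 0.269, -0.001, -0.001]
ft_force: [0.6, 0.1, 0.8]
grip_width: 0.0078
grasp_force: 60.1
shift units [-0.0039 -0.0035  0.0907] rows>= 1.0
turn units [ 0.0003 -0.0002  0.0006] rows>= 1.0
pos [ 0.4295 -0.2423  0.0367] j [-0.51  0.4  -0.32  0.85  0.    2.08] F [-0.3   0.    0.38] w 0.007492134606967886 60.07143259048462 t 8.0667
```

View pics/c4.png

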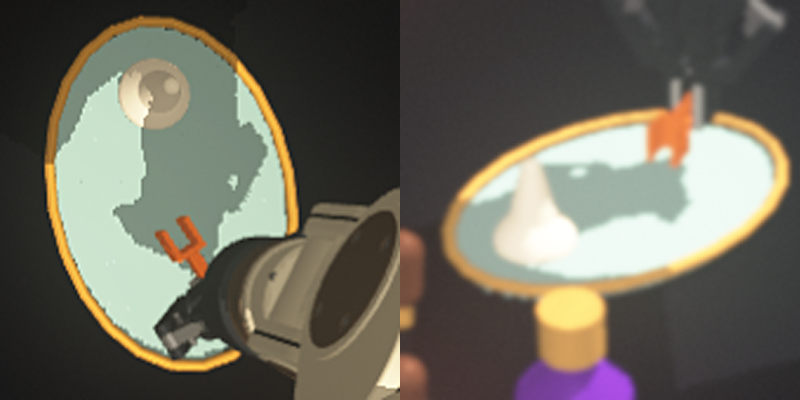

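The clip hovers level over the free half, at (185,245) in the left crop and clear of the cone. I'll lower it until it touches.

```bash
python3 -m inch '[[[0,0,0],[0,0,0.03],1],[[0,0,0],[0,0,0.03],1],[[0,0,0],[0,0,0.01],1],[[0,0,0],[0,0,0],1],[[0,0,0],[0,0,0],1],[[0,0,0],[0,0,0],1]]'
python3 -m inch '[[[0,0,0],[0,0,0.005],1],[[0,0,0],[0,0,0],1],[[0,0,0],[0,0,0],1]]'
python3 -m inch '[[[0,0,0],[0,0,0.005],1],[[0,0,0],[0,0,0],1],[[0,0,0],[0,0,0],1]]'
```

```text
clock: 8.57
eef_pos: [0.4283, -0.2426, 0.0144]
tool_rot: [0.963, 0.268, 0.0, 0.0]
ft_force: [-0.1, -0.1, 0.2]
grip_width: 0.0079
grasp_force: 60.1
clock: 8.82
eef_pos: [0.4283, -0.2425, 0.0129]
tool_rot: [0.963, 0.268, 0.0, 0.0]
ft_force: [1.2, 0.1, 0.4]
grip_width: 0.0077
grasp_force: 60.1
clock: 9.07
eef_pos: [0.4281, -0.2424, 0.0112]
tool_rot: [0.963, 0.268, 0.0, -0.0]
ft_force: [-0.4, 0.8, 0.1]
grip_width: 0.0077
grasp_force: 60.1
```

```bash
python3 -m inch '[[[0,0,0],[0,0,0.005],1],[[0,0,0],[0,0,0],1],[[0,0,0],[0,0,0],1]]'
python3 -m inch '[[[0,0,0],[0,0,0.004],1],[[0,0,0],[0,0,0],1],[[0,0,0],[0,0,0],1]]'
```

```text
clock: 9.32
eef_pos: [0.4281, -0.2424, 0.0097]
tool_rot: [0.963, 0.268, 0.0, -0.0]
ft_force: [0.0, -0.0, -0.1]
grip_width: 0.0076
grasp_force: 60.1
clock: 9.57
eef_pos: [0.4282, -0.2424, 0.0085]
tool_rot: [0.963, 0.268, 0.0, -0.0]
ft_force: [0.1, 0.5, -0.2]
grip_width: 0.0079
grasp_force: 60.1
```

```bash
python3 -m inch '[[[0,0,0],[0,0,0.003],1],[[0,0,0],[0,0,0],1],[[0,0,0],[0,0,0],1]]'
python3 -m inch '[[[0,0,0],[0,0,0.003],1],[[0,0,0],[0,0,0],1],[[0,0,0],[0,0,0],1]]'
```

```text
clock: 9.82
eef_pos: [0.4282, -0.2426, 0.0083]
tool_rot: [0.963, 0.268, 0.0, 0.0]
ft_force: [-2.5, 0.5, 5.7]
grip_width: 0.0075
grasp_force: 60.9
clock: 10.07
eef_pos: [0.4282, -0.2427, 0.0081]
tool_rot: [0.963, 0.268, 0.0, 0.0]
ft_force: [-3.6, 0.1, 10.3]
grip_width: 0.0076
grasp_force: 61.7
```

Touchdown. I'll relax slightly, open a little, then rise.

```bash
python3 -m inch '[[[0,0,0],[0,0,-0.003],1],[[0,0,0],[0,0,0],0.7],[[0,0,0],[0,0,0],0.5],[[0,0,0],[0,0,0],0.3],[[0,0,0],[0,0,0],0.3],[[0,0,0],[0,0,0],0.3],[[0,0,0],[0,0,0],0.3],[[0,0,0],[0,0,0],0.3]]'
python3 -m inch '[[[0,0,0],[0,0,-0.03],0.3],[[0,0,0],[0,0,-0.05],0.3],[[0,0,0],[0,0,-0.08],0.3],[[0,0,0],[0,0,-0.1],0.3],[[0,0,0],[0,0,-0.1],0.3],[[0,0,0],[0,0,-0.1],0.3],[[0,0,0],[0,0,-0.1],0.3],[[0,0,0],[0,0,-0.1],1],[[0,0,0],[0,0,-0.1],1],[[0,0,0],[0,0,0],1]]'
python3 -c "
from h import *
plan([.45,.10,.24],31)"
```

```text
clock: 10.73
eef_pos: [0.4281, -0.2424, 0.0075]
tool_rot: [0.963, 0.268, 0.0, -0.0]
ft_force: [-0.7, -0.2, 0.3]
grip_width: 0.0295
grasp_force: 0.0
clock: 11.57
eef_pos: [0.431, -0.244, 0.243]
tool_rot: [0.963, 0.268, 0.004, 0.004]
ft_force: [0.9, -0.5, -0.3]
grip_width: -0.0
grasp_force: 0.0
shift units [ 0.6474 -0.9487  0.0036] rows>= 10.0
turn units [ 0.0017 -0.001   0.0004] rows>= 1.0
pos [ 0.431 -0.244  0.243] j [-0.52  0.22  0.    1.35  0.    2.08] F [ 0.9  -0.52 -0.27] w -2.0105646633757537e-05 0.0 t 11.5667
```

Run:
```python
from h import *
s=cam('scene');t=cam('top')
a=cv2.cvtColor(cv2.resize(t['img'][225:405,150:510],(720,360)),cv2.COLOR_RGB2BGR)
b=cv2.cvtColor(cv2.resize(s['img'][250:370,420:540],(240,240),interpolation=2),cv2.COLOR_RGB2BGR);e=cv2.cvtColor(cv2.resize(s['img'][160:260,240:440],(480,240),interpolation=2),cv2.COLOR_RGB2BGR)
cv2.imwrite('pics/c5.png',np.vstack([a,np.hstack([b,e])]))
def disc(c,roi,k):
    x0,y0,x1,y1=roi; g=c['img'][y0:y1,x0:x1].min(2); m=(g>150).astype(np.uint8)*255
    op=cv2.morphologyEx(m,cv2.MORPH_OPEN,cv2.getStructuringElement(cv2.MORPH_ELLIPSE,(k,k)))
    for q in cv2.findContours(op,cv2.RETR_EXTERNAL,2)[0]:
        if len(q)>5: print(np.array(cv2.boundingRect(q))+[x0,y0,0,0],[np.round(v,1) for v in cv2.minEnclosingCircle(q)],cv2.fitEllipse(q))
disc(t,(145,255,225,330),15); disc(s,(440,255,510,305),13)
for X in([.526,.2233,.153],[.526,.2206,.153],[.524,.2206,.153]): print(proj(t,X),proj(s,X))
```

```text
[160 281  24  25] [array([25.5, 38.6]), np.float64(12.8)] ((25.739992141723633, 38.45938491821289), (23.188159942626953, 24.505952835083008), 54.291053771972656)
[460 264  28  32] [array([32.5, 24.5]), np.float64(15.9)] ((32.74016571044922, 23.429956436157227), (27.226030349731445, 30.216548919677734), 13.307445526123047)
[[170.15567758 293.60212472]] [[476.59066704 273.00126167]]
[[171.91911208 293.57994064]] [[475.04771694 271.87785951]]
[[171.89306447 294.89387752]] [[476.07552239 271.31417682]]
```

View pics/c5.png

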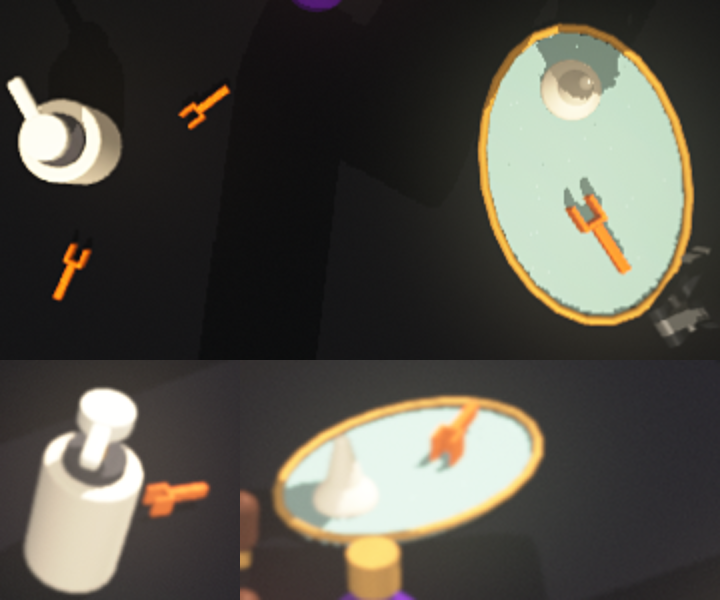

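The clip lies flat on the glass at (597,232) in the upper crop, clear of the cone, and the bottle is standing. The head is near (0.527, 0.220). I'll move over it with the fingers shut.

```bash
python3 -c "
from h import *
plan([.527,.220,.22],31)"
python3 -m inch '[[[0,0,0],[0.06,-0.075,0],1],[[0,0,0],[0.08,-0.09,0],1],[[0,0,0],[0.08,-0.09,0],1],[[0,0,0],[0.08,-0.09,0],1],[[0,0,0],[0.08,-0.09,0],1],[[0,0,0],[0.08,-0.09,0],1],[[0,0,0],[0.08,-0.09,0],1],[[0,0,0],[0.08,-0.09,0],1],[[0,0,0],[0,0,0],1]]'
python3 -c "
from h import *
plan([.527,.220,.22],31)"
```

```text
shift units [ 1.0777 -1.1516  0.057 ] rows>= 14.0
turn units [ 0.0006 -0.0004  0.0004] rows>= 1.0
pos [ 0.4289 -0.2429  0.2377] j [-0.52  0.22 -0.    1.34  0.    2.08] F [0.3  0.21 0.1 ] w -0.000122150131698565 0.0 t 11.6667
clock: 12.42
eef_pos: [0.4777, 0.0402, 0.2341]
tool_rot: [0.962, 0.272, -0.001, -0.001]
ft_force: [-0.2, -1.4, -0.5]
grip_width: -0.0005
grasp_force: 0.0
shift units [ 0.454  -0.4245  0.0479] rows>= 6.0
turn units [-0.0005  0.0001  0.0016] rows>= 1.0
pos [0.4777 0.0402 0.2341] j [ 0.08  0.2  -0.04  1.33  0.    2.67] F [-0.25 -1.43 -0.49] w -0.0005323921855848962 0.0 t 12.4167
```

```bash
python3 -m inch '[[[0,0,0],[0.08,-0.075,0],1],[[0,0,0],[0.08,-0.075,0],1],[[0,0,0],[0.08,-0.075,0],1],[[0,0,0],[0.08,-0.075,0],1],[[0,0,0],[0.075,-0.07,0.02],1],[[0,0,0],[0.06,-0.055,0.02],1],[[0,0,0],[0,0,0],1],[[0,0,0],[0,0,0],1],[[0,0,0],[0,0,0],1]]'
python3 -c "
from h import *
plan([.527,.220,.163],31)"
```

```text
clock: 13.17
eef_pos: [0.528, 0.2135, 0.2225]
tool_rot: [0.963, 0.268, -0.001, 0.0]
ft_force: [-0.3, 0.5, 0.3]
grip_width: 0.0002
grasp_force: 0.0
shift units [ 0.0088 -0.0202  0.1984] rows>= 2.0
turn units [0.     0.0005 0.0004] rows>= 1.0
pos [0.528  0.2135 0.2225] j [ 0.38  0.39  0.18  1.37 -0.    2.98] F [-0.28  0.48  0.34] w 0.00023445340610619303 0.0 t 13.1667
```

```bash
python3 -m inch '[[[0,0,0],[0.009,-0.02,0.05],1],[[0,0,0],[0,0,0.07],1],[[0,0,0],[0,0,0.05],1],[[0,0,0],[0,0,0.013],1],[[0,0,0],[0,0,0],1],[[0,0,0],[0,0,0],1],[[0,0,0],[0,0,0],1]]'
python3 - <<'E'
from h import *
plan([.527,.220,.153],31)
s=cam('scene');t=cam('top')
cv2.imwrite('pics/c6.png',np.hstack([cv2.cvtColor(cv2.resize(a,(400,400),interpolation=cv2.INTER_CUBIC),cv2.COLOR_RGB2BGR) for a in (t['img'][240:340,120:220],s['img'][220:350,410:540])]))
E
```

```text
clock: 13.75
eef_pos: [0.5289, 0.2207, 0.1703]
tool_rot: [0.963, 0.268, 0.001, -0.0]
ft_force: [-0.4, 0.6, -0.1]
grip_width: -0.0003
grasp_force: 0.0
shift units [-0.0068 -0.0014  0.0577] rows>= 1.0
turn units [ 0.0001 -0.0004  0.0002] rows>= 1.0
pos [0.5289 0.2207 0.1703] j [ 0.4   0.41  0.09  1.24 -0.    2.99] F [-0.36  0.64 -0.06] w -0.00029628750625889603 0.0 t 13.75
```

View pics/c6.png

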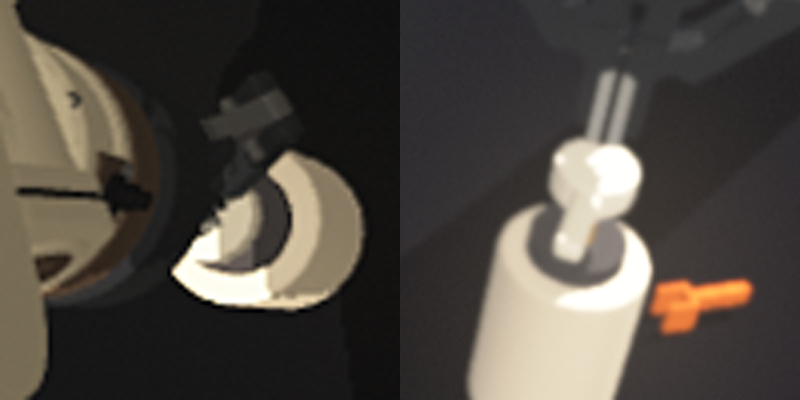

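The fingertips are centred over the head. I'll descend to contact in small steps, then to TCP z of about 0.141.

```bash
python3 -m inch '[[[0,0,0],[-0.003,0,0.02],1],[[0,0,0],[0,0,0.02],1],[[0,0,0],[0,0,0.007],1],[[0,0,0],[0,0,0],1],[[0,0,0],[0,0,0],1]]'
python3 -m inch '[[[0,0,0],[0,0,0.005],1],[[0,0,0],[0,0,0.005],1],[[0,0,0],[0,0,0],1],[[0,0,0],[0,0,0],1]]'
python3 -m inch '[[[0,0,0],[0,0,0.005],1],[[0,0,0],[0,0,0.005],1],[[0,0,0],[0,0,0],1],[[0,0,0],[0,0,0],1]]'
```

```text
clock: 14.27
eef_pos: [0.527, 0.2205, 0.1542]
tool_rot: [0.963, 0.268, -0.0, 0.0]
ft_force: [0.2, 0.4, -0.2]
grip_width: -0.0001
grasp_force: 0.0
clock: 14.6
eef_pos: [0.5276, 0.2207, 0.1522]
tool_rot: [0.963, 0.268, 0.001, -0.0]
ft_force: [-1.0, 0.4, 3.7]
grip_width: 0.0004
grasp_force: 1.5
clock: 14.93
eef_pos: [0.5276, 0.2207, 0.1489]
tool_rot: [0.963, 0.268, 0.0, -0.0]
ft_force: [-0.3, -0.0, 3.4]
grip_width: 0.0003
grasp_force: 1.9
```

```bash
python3 -m inch '[[[0,0,0],[0,0,0.005],1],[[0,0,0],[0,0,0.005],1],[[0,0,0],[0,0,0.005],1],[[0,0,0],[0,0,0],1],[[0,0,0],[0,0,0],1]]'
python3 -m inch '[[[0,0,0],[0,0,0.005],1],[[0,0,0],[0,0,0.005],1],[[0,0,0],[0,0,0],1],[[0,0,0],[0,0,0],1]]'
```

```text
clock: 15.35
eef_pos: [0.5276, 0.2207, 0.1443]
tool_rot: [0.963, 0.268, 0.0, -0.0]
ft_force: [0.0, 0.5, 4.4]
grip_width: -0.0002
grasp_force: 2.4
clock: 15.68
eef_pos: [0.5275, 0.2207, 0.1415]
tool_rot: [0.963, 0.268, 0.0, -0.0]
ft_force: [0.7, 0.5, 5.6]
grip_width: 0.0003
grasp_force: 2.8
```

Travel is about 11.5 mm with 5.6 N, both as expected for half-way. I'll hold there, then take a last look at the bottle and tray.

```bash
python3 -m inch '[[[0,0,0],[0,0,0.001],1],[[0,0,0],[0,0,0],1],[[0,0,0],[0,0,0],1],[[0,0,0],[0,0,0],1],[[0,0,0],[0,0,0],1],[[0,0,0],[0,0,0],1],[[0,0,0],[0,0,0],1],[[0,0,0],[0,0,0],1],[[0,0,0],[0,0,0],1],[[0,0,0],[0,0,0],1]]'
python3 - <<'E'
from h import *
s=cam('scene')
cv2.imwrite('pics/c7.png',np.hstack([cv2.cvtColor(cv2.resize(a,(400,400),interpolation=cv2.INTER_CUBIC),cv2.COLOR_RGB2BGR) for a in (s['img'][150:260,250:360],s['img'][230:370,410:550])]))
E
```

```text
clock: 16.52
eef_pos: [0.5276, 0.2207, 0.1413]
tool_rot: [0.963, 0.268, 0.001, -0.0]
ft_force: [0.1, 0.9, 4.9]
grip_width: -0.0002
grasp_force: 2.8
```

View pics/c7.png

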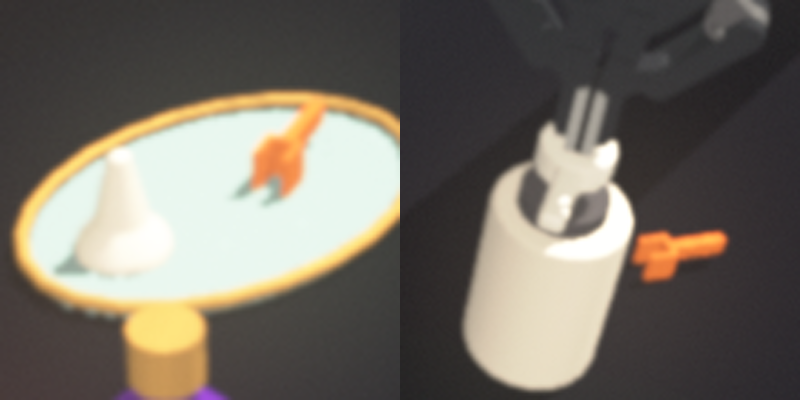

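The head is pressed under the fingers at (575,155) with no brass visible. The bottle is upright, and the clip lies on the glass at (290,150) in the left crop. Handing in.

```bash
python3 -c "
from h import *
print(workorder.job_done())"
```

```text
the job is handed in; nothing more can be done
None
```

The job is handed in, with no verdict returned: the largest clip lies released on the tray's free part, and the fingers hold the pump head about 12 mm down with about 5 N, the bottle upright.

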